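# Load the bench lift and set it to float

### The job

Stack the three grey instrument cases lying flat, lids up, on the deck of the small bench lift: the largest first, then the middle one (it leans in the sloped stand), then the smallest, each centred and square on the one below so that nothing overhangs, and set down, not dropped. Then push the lift's control lever to the right, past its stiff detent, until it snaps into the float notch and stays there. Leave everything else on the bench where it is.

Things in the scene. Friction and masses are not known exactly. Their poses are not given: they have to be found in the camera images.
- large_case_centre (a point): hard grey instrument case, 110 x 64 x 30 mm (length x width x height), one of three alike but for size; this point is its very centre, half-way up. x runs along its length, y across its width (grip across the width), z out of its lid. Starts lying flat on the worktop. 0.2 to 0.42 kg.
- medium_case_centre (a point): hard grey instrument case, 84 x 50 x 26 mm (length x width x height), one of three alike but for size; this point is its very centre, half-way up. x runs along its length, y across its width (grip across the width), z out of its lid. Starts leaning in the sloped stand: its face is inclined 40 degrees from level and looks up and toward the robot, its length runs up the slope. 0.12 to 0.26 kg.
- small_case_centre (a point): hard grey instrument case, 58 x 36 x 24 mm (length x width x height), one of three alike but for size; this point is its very centre, half-way up. x runs along its length, y across its width (grip across the width), z out of its lid. Starts lying flat on the worktop. 0.07 to 0.14 kg.
- lift_deck (a point): centre of the top face of the small bench lift's deck, 50 mm above the worktop. The deck is flat, level and fixed, 136 mm along x and 90 mm along y; z up. The lift's valve block and lever stand on its -x side (toward the robot).
- lever_pivot (a point): pivot of the lift's control lever, 108 mm from the deck's centre along the lift's -x and 30 mm above the worktop; axes as the deck's. The lever swings sideways about the lift's x axis. The valve block round it is 34 x 70 mm and 32 mm high.
- lever_knob (a point): centre of the lever's black ball knob (22 mm across, on an 8 mm thick shaft), 72 mm from the pivot
- float_lever (a joint): turn of the lever from its neutral notch, rad, positive to the lift's -y (right). At the start 0, leaning 0.40 left of upright; stops at -0.12 and 0.86. Resists most near 0.2 (about 11 N sideways at the knob); crest at 0.39, upright; past it the lever snaps by itself into the float notch at 0.785, leaning 0.385 right, and stays. Let go before the crest, it springs back.
- case_stand: aluminium stand with a 40 degree back rest that looks toward the robot (-x of this frame) and a lip at its foot, fixed to the worktop; origin under its centre on the worktop, z up. Back rest and lip are 34 mm wide, so that the case stands 8 mm proud of them on either side; base plate 90 x 60 x 6 mm; its top is 73 mm high.
- vial_3: bystander, stays where it is: small white-capped glass vial, 23 mm across, 52 mm tall, between the stand and the lift; origin at its underside
- wash_bottle: bystander, stays where it is: squeeze bottle, 186 mm tall, at the back; origin at its underside
- pen_pot: bystander, stays where it is: black pot with pens, 147 mm tall, at the back; origin at its underside
- flow_meter: bystander, stays where it is: grey hand-held meter with a keypad, 121 x 67 x 30 mm, lying to the right of the lift; origin at its underside
- dropper_a: bystander, stays where it is: brown dropper bottle, 33 mm across, 102 mm tall, at the back right; origin at its underside
- usb_stick: bystander, stays where it is: memory stick, 17 x 42 x 8 mm, near the left front; origin at its underside
- ptfe_tape2: bystander, stays where it is: flat white roll of thread tape, 48 mm across, 13 mm high, left of the stand; origin at its underside
- large_case: the same case, origin at the centre of its underside
- medium_case: the same case, origin at the centre of its underside
- small_case: the same case, origin at the centre of its underside
- lift: the bench lift, fixed to the worktop; origin under the deck's centre on the worktop, axes as the deck's; base plate 150 x 104 mm

How it is judged:
On the way, in this order (a step that is already met when the one before it is completed fails the run):
1. the large case lies flat on the deck, let go (x of large_case_centre in the frame of lift_deck between -0.014 and 0.014 m and y of large_case_centre in the frame of lift_deck between -0.014 and 0.014 m and z of large_case_centre in the frame of lift_deck between 0.012 and 0.018 m and angle between large_case_centre's own z axis and vertical below 0.06 rad and angle between the x axis of large_case_centre and the x axis of lift_deck, either way round below 0.12 rad and contact force between the fingers and large_case below 0.1 N), for 0.2 s.
2. the middle case lies flat on the large one, let go (x of large_case_centre in the frame of lift_deck between -0.014 and 0.014 m and y of large_case_centre in the frame of lift_deck between -0.014 and 0.014 m and z of large_case_centre in the frame of lift_deck between 0.012 and 0.018 m and angle between each of large_case_centre, medium_case_centre's own z axis and vertical below 0.06 rad and angle between the x axis of large_case_centre and the x axis of lift_deck, either way round below 0.12 rad and x of medium_case_centre in the frame of large_case_centre between -0.014 and 0.014 m and y of medium_case_centre in the frame of large_case_centre between -0.008 and 0.008 m and z of medium_case_centre in the frame of large_case_centre between 0.025 and 0.031 m and angle between the x axis of medium_case_centre and the x axis of large_case_centre, either way round below 0.12 rad and contact force between the fingers and medium_case below 0.1 N), for 0.2 s.
3. the small case lies flat on the middle one, let go (x of large_case_centre in the frame of lift_deck between -0.014 and 0.014 m and y of large_case_centre in the frame of lift_deck between -0.014 and 0.014 m and z of large_case_centre in the frame of lift_deck between 0.012 and 0.018 m and angle between each of large_case_centre, medium_case_centre, small_case_centre's own z axis and vertical below 0.06 rad and angle between the x axis of large_case_centre and the x axis of lift_deck, either way round below 0.12 rad and x of medium_case_centre in the frame of large_case_centre between -0.014 and 0.014 m and y of medium_case_centre in the frame of large_case_centre between -0.008 and 0.008 m and z of medium_case_centre in the frame of large_case_centre between 0.025 and 0.031 m and angle between the x axis of medium_case_centre and the x axis of large_case_centre, either way round below 0.12 rad and x of small_case_centre in the frame of medium_case_centre between -0.014 and 0.014 m and y of small_case_centre in the frame of medium_case_centre between -0.008 and 0.008 m and z of small_case_centre in the frame of medium_case_centre between 0.022 and 0.028 m and angle between the x axis of small_case_centre and the x axis of medium_case_centre, either way round below 0.12 rad and contact force between the fingers and small_case below 0.1 N), for 0.2 s.
4. the lever has snapped into the float notch (x of large_case_centre in the frame of lift_deck between -0.014 and 0.014 m and y of large_case_centre in the frame of lift_deck between -0.014 and 0.014 m and z of large_case_centre in the frame of lift_deck between 0.012 and 0.018 m and angle between each of large_case_centre, medium_case_centre, small_case_centre's own z axis and vertical below 0.06 rad and angle between the x axis of large_case_centre and the x axis of lift_deck, either way round below 0.12 rad and x of medium_case_centre in the frame of large_case_centre between -0.014 and 0.014 m and y of medium_case_centre in the frame of large_case_centre between -0.008 and 0.008 m and z of medium_case_centre in the frame of large_case_centre between 0.025 and 0.031 m and angle between the x axis of medium_case_centre and the x axis of large_case_centre, either way round below 0.12 rad and x of small_case_centre in the frame of medium_case_centre between -0.014 and 0.014 m and y of small_case_centre in the frame of medium_case_centre between -0.008 and 0.008 m and z of small_case_centre in the frame of medium_case_centre between 0.022 and 0.028 m and angle between the x axis of small_case_centre and the x axis of medium_case_centre, either way round below 0.12 rad and value of joint float_lever above 0.65 rad), for 0.2 s.
At the end, for the whole second after the job is handed in: Large case flat on the deck within 14 mm of its centre; middle on large and small on middle within 14 mm lengthwise, 8 mm across; each square within 0.12 rad, lid up, level, in full contact (3 mm), at rest; the lever past 0.65 rad in the float notch (all of step 4 and linear speed of each of large_case, medium_case, small_case below 0.02 m/s); the robot touches nothing.
It fails at once if a bystander was moved by more than 30 mm (distance of any of vial_3, wash_bottle, pen_pot, flow_meter, dropper_a, usb_stick, ptfe_tape2 from where it was at the start of the episode above 0.03 m).
It fails at once if a case was dropped, toppled or thrown: it moved faster than 0.4 m/s with no finger on it ((linear speed of large_case above 0.4 m/s and contact force between the fingers and large_case below 0.1 N) or (linear speed of medium_case above 0.4 m/s and contact force between the fingers and medium_case below 0.1 N) or (linear speed of small_case above 0.4 m/s and contact force between the fingers and small_case below 0.1 N)).
It also fails if it takes over 72 s, if anything falls off the work surface, if the arm or the gripper's body presses on something with over 40 N, if the wrist force passes 120 N, or if a joint passes its speed limit or range.

### The arm

A 6-joint arm with a two-finger parallel gripper is mounted at the origin on a cart in front of the work surface, level with it; the furniture and walls round the work are solid. World frame = base frame: x ahead of the robot, y to its left, z up, the work surface at z = 0. Lengths are in m, angles in rad, forces in N, time in s.
With the tool pointing down it reaches from about 0.375 to 0.75 m from the base axis. Payload 9 kg.
Tool frame: the origin (TCP) lies on the centre line of the jaws, within the pads' length; the fingertips stand 8 mm ahead of it and the grasp point (between the pads) lies 11 mm behind it; y points along the fingers, z is the direction in which the jaws open and shut, and the axes are right-handed (so a half turn about y gives the same grasp; the last joint's range is limited). The gripper opens to 85 mm and grips with 20 to 120 N. Pads are 22 mm wide; open, the fingers measure 114 mm over their backs; the gripper's body (76 mm by 85 mm) begins 54 mm behind the grasp point. The pads swing forward as they close: fully open they stand 13 mm farther back than shut.
Start: joints at [0.987, 0.104, 0.097, 1.564, 0, 1.353], TCP at [0.215, 0.56, 0.239] pointing down, gripper open.
Joint ranges: [-2.99, 2.99], [-0.84, 1.86], [-1.1, 1.16], [-1.84, 2.11], [-1.51, 1.56], [-3.14, 3.14]. Speed limits (rad/s): [2.22, 2.22, 2.57, 3.14, 3.14, 3.14].

### API

Orientations are given as a unit quaternion [x, y, z, w].
In Python, from cell import get_state, read_camera, get_calibration, close_job gives the robot as it stands. The module is installed in compiled form; this text tells all that it offers.
- The arm moves only by the shell command python3 -m crank 'ROWS' [FORCE]. ROWS is text: rows parted by semicolons, each of 7 numbers parted by spaces: the opening in per cent of the stroke, from 0 (shut) to 100 (fully open), then the shift along the tool's x, y, z in cm, then the turn, a rotation vector about the tool's x, y, z in rad. In form: hand tx ty tz ax ay az; .... A call has 1 to 12 rows; each row shifts and turns the pose as measured when the row begins, along the tool's axes as they then stand; what a row does not reach is not made up. A row lasts 1/8 s, in which the tool goes at most 62.5 mm and 10.7 degrees, less where a joint would pass 70% of its speed; a pose out of reach is approached as far as the arm can. A call with a gripper value outside its range is refused whole. The fingers move at their own pace and stop on an object; FORCE is the grip in N (left out, the last holds). Time passes only in rows, so rows that do not move let the fingers close. It gives the time, the measured TCP pose, the force and the opening at its end, in the units of the state.
- get_state(): the state, without advancing time (a new reading comes with each control period).
- read_camera(name): name is "scene" or "top" or "wrist"; returns (picture, depth): 384x512x3 uint8, red, green, blue; 384x512 float32, m along the optical axis (not along the pixel's ray), 0 where there is no reading.
- get_calibration(name): a dict with "intrinsics" (3x3 intrinsics, pixels), "k1" (the pictures are not rectified: a ray, as slopes to the right and down, at radius r is drawn at 1 + k1 r^2 times it, then the intrinsics apply), "R" (3x3) and "t" (3): a world point X has camera coordinates R X + t; the wrist camera has in their place "hand_eye" (4x4, takes a point from camera to tool coordinates, whose origin is the TCP and whose axes are the tool frame's). Camera axes: x right, y down, z forward; pixel columns grow to the right and rows downward; lengths in m; the calibration is good to about 2 mm. A picture is of the moment at which its call begins: read the wrist's pose just before it. get_calibration takes no time and is no camera call.
- close_job(): hands the job in, once; it reports no verdict.
The state is a dict: "time": time; "joint_pos": joint angles; "dq": joint speeds; "joint_efforts": joint torques, N m; "tcp_pos": TCP position; "ee_rot": TCP orientation; "ft_force": force on the tool from outside, world axes, zero at the start; "wrist_torque": the same for the moment, N m; "gripper_width": finger opening in m.
Only numpy, scipy, OpenCV 4.12 (cv2) and the standard library are available. Lean on these libraries where they do the work, as an engineer would, in place of code of your own. Each camera call takes 0.05 s, during which the arm holds its last target. There are 200 camera calls.

## Working session

There is one attempt and no reset: what is moved stays moved. The work goes in short steps, Python scripts to look and compute and a shell command to move; the robot and the scene stay as the last step left them, time stands still between calls to the robot, and variables do not carry over. Pictures are saved under pics/ and viewed, about 8 in all and at most 12, crops included, and the job is handed in when it is done.

```bash
mkdir -p pics
cat > h.py <<'E'
import numpy as np, cv2
from scipy.spatial.transform import Rotation as Ro
from cell import get_state, read_camera, get_calibration, close_job
def cam(name):
    c=get_calibration(name); K=np.array(c["intrinsics"]); k1=c["k1"]
    if name=="wrist":
        s=get_state(); T=np.eye(4); T[:3,:3]=Ro.from_quat(s["ee_rot"]).as_matrix(); T[:3,3]=s["tcp_pos"]
        M=T@np.array(c["hand_eye"]); R=M[:3,:3].T; t=-R@M[:3,3]
    else: R=np.array(c["R"]); t=np.array(c["t"]).ravel()
    return K,k1,R,t
def rays(cm,uv):
    K,k1,R,t=cm; uv=np.atleast_2d(np.float64(uv))
    x=cv2.undistortPoints(uv.reshape(-1,1,2),K,np.array([k1,0,0,0.]),).reshape(-1,2)
    return -R.T@t,(np.c_[x,np.ones(len(x))])@R, x
def onplane(cm,uv,z):
    C,d,_=rays(cm,uv); return C+d*((z-C[2])/d[:,2])[:,None]
def cloud(cm,depth):
    v,u=np.mgrid[:depth.shape[0],:depth.shape[1]]
    C,d,_=rays(cm,np.c_[u.ravel(),v.ravel()])
    P=C+d*depth.reshape(-1,1); P[depth.ravel()<=0]=np.nan
    return P.reshape(*depth.shape,3)
def proj(cm,X):
    K,k1,R,t=cm
    return cv2.projectPoints(np.atleast_2d(np.float64(X)),cv2.Rodrigues(R)[0],t,K,np.array([k1,0,0,0.]))[0].reshape(-1,2)
def save(n,im): cv2.imwrite("pics/"+n,cv2.cvtColor(im,cv2.COLOR_RGB2BGR))
def tool():
    s=get_state(); return Ro.from_quat(s["ee_rot"]).as_matrix(),np.array(s["tcp_pos"])
E
python3 - <<'E'
from h import *
np.set_printoptions(precision=4,suppress=True)
s=get_state()
for k,v in s.items(): print(k,v)
R,p=tool(); print(R)
ims=[]
for n in ("top","scene","wrist"):
    cm=cam(n); im,d=read_camera(n); save(n+"0.png",im); np.savez(n+"0.npz",im=im,d=d)
    print(n,cm[0].ravel(),cm[1],"C",-cm[2].T@cm[3],"fwd",cm[2][2], (d>0).mean())
E
```

```text
time 0.0
joint_pos [ 0.9873  0.1047  0.0964  1.5639 -0.      1.3531]
dq [ 0.0001 -0.0004 -0.0004 -0.0005 -0.0021 -0.0008]
joint_efforts [ -0.0004 -55.6933  50.3647   0.0172  -0.0003   0.    ]
tcp_pos [0.2144 0.56   0.2385]
ee_rot [ 0.6958 -0.1288  0.1284 -0.6949]
ft_force [-0.9602 -0.4728 -0.4008]
wrist_torque [-0.0186  0.0094 -0.0006]
gripper_width 0.08560619613734803
[[ 0.9338 -0.0007  0.3577]
 [-0.3577 -0.0011  0.9338]
 [-0.0003 -1.     -0.0013]]
top [444.9448   0.     251.32     0.     444.9448 199.5915   0.       0.
   1.    ] -0.11289989568822532 C [ 0.4132 -0.1555  1.354 ] fwd [ 0.1622 -0.01   -0.9867] 0.9959920247395834
scene [355.6129   0.     246.99     0.     355.6129 186.4146   0.       0.
   1.    ] 0.006724934873681574 C [0.0722 0.4086 0.6355] fwd [ 0.551  -0.6198 -0.5588] 0.996002197265625
wrist [295.9848   0.     254.561    0.     295.9848 194.2371   0.       0.
   1.    ] -0.029217122657971523 C [0.1434 0.5875 0.3732] fwd [ 0.2742 -0.1062 -0.9558] 0.9962310791015625
```

View pics/top0.png

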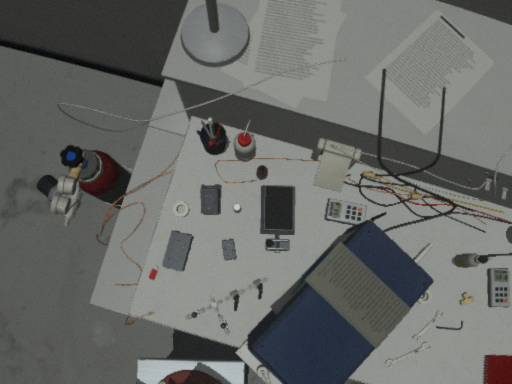

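View pics/scene0.png

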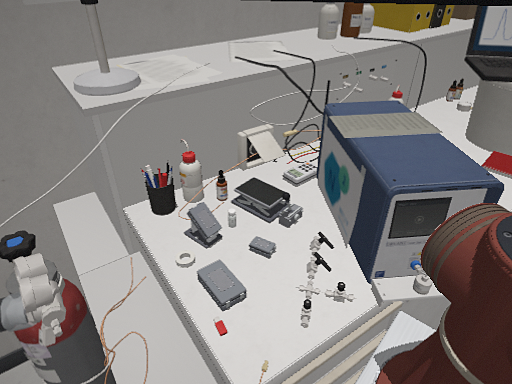

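Top view: large case (178,251), medium in its stand (210,199), vial (237,208), lift deck (278,208) with its block below (277,244), and small case (229,249). The scene view agrees. Now I'll measure them.

```bash
python3 - <<'E'
from h import *
np.set_printoptions(precision=4,suppress=True)
def rect(P,m):
    Q=P[m][:,:2].astype(np.float32)*1000
    r=cv2.minAreaRect(Q); return r,len(Q),np.median(P[m][:,2])
for n in ("top","scene"):
    f=np.load(n+"0.npz"); im,d=f["im"],f["d"]; cm=cam(n); P=cloud(cm,d)
    print(n,"table z", np.nanmedian(P[(abs(P[...,2])<.02)][:,2]))
    C=onplane(cam("top"),[[178,251],[210,199],[229,249],[278,208],[277,244],[237,208]],0.03)
    if n=="top": print(C)
    for nm,c,r,z0,z1 in (("large",C[0],.08,.022,.038),("small",C[2],.05,.016,.032),("deck",C[3],.1,.042,.058),("block",C[4],.06,.025,.04),("vial",C[5],.025,.035,.06),("knob",C[4],.06,.075,.125)):
        m=(np.hypot(P[...,0]-c[0],P[...,1]-c[1])<r)&(P[...,2]>z0)&(P[...,2]<z1)
        if m.sum()>3: print(nm,rect(P,m), "mean",P[m].mean(0))
    m=(np.hypot(P[...,0]-C[1][0],P[...,1]-C[1][1])<.075)&(P[...,2]>.02)&(P[...,2]<.12)
    print("stand",P[m].min(0),P[m].max(0),m.sum())
    # plane
    q=P[m]
    best=None;rng=np.random.default_rng(0)
    for i in range(500):
        a=q[rng.choice(len(q),3,False)]; nn=np.cross(a[1]-a[0],a[2]-a[0]); L=np.linalg.norm(nn)
        if L<1e-9: continue
        nn/=L; k=abs((q-a[0])@nn)<.003
        if best is None or k.sum()>best.sum(): best=k
    a=q[best]; c=a.mean(0); nn=np.linalg.svd(a-c)[2][2]; nn*=np.sign(nn[2])
    print("plane",best.sum(),c,nn,"incl",np.degrees(np.arccos(nn[2])),"az",np.degrees(np.arctan2(nn[1],nn[0])))
E
python3 - <<'E'
import cv2,numpy as np
a=cv2.imread('pics/top0.png')[165:285,140:340]; b=cv2.imread('pics/scene0.png')[165:315,160:330]
a=cv2.resize(a,None,fx=4,fy=4,interpolation=2)[:, :]; cv2.imwrite('pics/topc.png',a)
E
```

```text
top table z -0.0004863705942566021
[[ 0.4713  0.0454  0.03  ]
 [ 0.6298 -0.0442  0.03  ]
 [ 0.481  -0.1058  0.03  ]
 [ 0.6071 -0.2497  0.03  ]
 [ 0.4989 -0.248   0.03  ]
 [ 0.6043 -0.1264  0.03  ]]
large (((472.66839599609375, 50.2296257019043), (64.9830551147461, 115.758056640625), 76.47589111328125), 807, np.float64(0.029393362700396164)) mean [0.4724 0.0499 0.0294]
small (((479.9136047363281, -104.17756652832031), (61.65041732788086, 35.996726989746094), 9.456533432006836), 238, np.float64(0.02287280909527556)) mean [ 0.48   -0.1042  0.0229]
deck (((606.4140625, -250.14041137695312), (90.05035400390625, 136.55859375), 89.43312072753906), 1351, np.float64(0.049536381359217785)) mean [ 0.6056 -0.2496  0.0495]
block (((494.6767578125, -249.5961456298828), (38.80331802368164, 68.85468292236328), 1.395315408706665), 220, np.float64(0.0319680832212722)) mean [ 0.4957 -0.2556  0.0319]
vial (((604.5426025390625, -125.58299255371094), (18.96648406982422, 17.523395538330078), 45.847450256347656), 41, np.float64(0.0503424947471498)) mean [ 0.6039 -0.1255  0.0489]
knob (((498.4962463378906, -
[... 896 characters left out ...]
k (((495.0697937011719, -248.4421844482422), (71.3304214477539, 37.414344787597656), 88.05028533935547), 232, np.float64(0.03174364284531461)) mean [ 0.4945 -0.2446  0.0318]
vial (((603.2138061523438, -123.2037124633789), (16.484458923339844, 19.353986740112305), 43.155784606933594), 59, np.float64(0.04876819577361935)) mean [ 0.6021 -0.1223  0.0457]
knob (((495.2912902832031, -219.92933654785156), (22.241092681884766, 16.298683166503906), 52.454715728759766), 67, np.float64(0.0994947772600806)) mean [ 0.4955 -0.2181  0.0971]
stand [ 0.585  -0.117   0.0205] [ 0.6651 -0.0181  0.0942] 768
plane 549 [ 0.6169 -0.043   0.0664] [-0.6401  0.0047  0.7683] incl 39.80148980076409 az 179.57915919046997
```

View pics/topc.png

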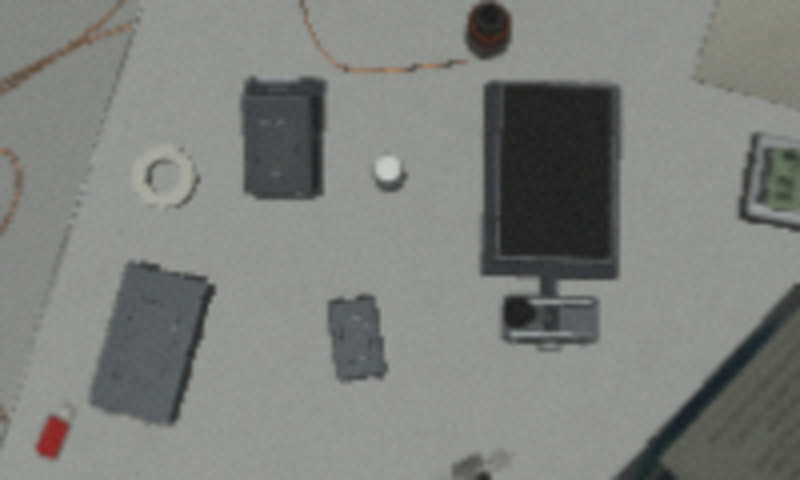

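All sizes, heights and the 40° slope agree between the two views. I'll add a path helper and go for the large case.

```bash
cat >> h.py <<'E'
def down(yaw,tilt=0):  # tool x = heading yaw (deg); tilt: fingers leaned forward by tilt deg
    x,y=np.r_[np.cos(np.radians(yaw)),np.sin(np.radians(yaw)),0],np.r_[0,0,-1.]
    D=np.c_[x,y,np.cross(x,y)]
    return D@Ro.from_rotvec([0,0,-np.radians(tilt)]).as_matrix()
def plan(p,R,hand,n=None,start=None):
    R0,p0=start or tool(); p=np.array(p); w=Ro.from_matrix(R0.T@R).as_rotvec()
    n=n or int(max(1,np.ceil(np.linalg.norm(p-p0)/.05),np.ceil(np.linalg.norm(w)/.15)))
    for i in range(n):
        Ri=R0@Ro.from_rotvec(w*i/n).as_matrix()
        s=Ri.T@(p-p0)/n*100
        print(hand,*np.round(s,2)+0,*np.round(w/n,3)+0,end="; ")
    print(" n=",n); return R,p
E
python3 - <<'E'
from h import *
plan([.4722,.0501,.12],down(-13.5),100)
E
```

```text
100 3.53 0.99 -3.2 0.0 -0.011 0.0; 100 3.49 0.99 -3.24 0.0 -0.011 0.0; 100 3.46 0.99 -3.28 0.0 -0.011 0.0; 100 3.42 0.99 -3.31 0.0 -0.011 0.0; 100 3.38 0.99 -3.35 0.0 -0.011 0.0; 100 3.35 0.99 -3.39 0.0 -0.011 0.0; 100 3.31 0.99 -3.42 0.0 -0.011 0.0; 100 3.27 0.99 -3.46 0.0 -0.011 0.0; 100 3.24 0.99 -3.49 0.0 -0.011 0.0; 100 3.2 0.99 -3.53 0.0 -0.011 0.0; 100 3.16 0.99 -3.56 0.0 -0.011 0.0; 100 3.12 0.99 -3.6 0.0 -0.011 0.0;  n= 12
```

```bash
python3 -m crank '100 3.5 1 -3.2 0 -0.011 0; 100 3.5 1 -3.2 0 -0.011 0; 100 3.5 1 -3.3 0 -0.011 0; 100 3.4 1 -3.3 0 -0.011 0; 100 3.4 1 -3.4 0 -0.011 0; 100 3.4 1 -3.4 0 -0.011 0; 100 3.3 1 -3.4 0 -0.011 0; 100 3.3 1 -3.5 0 -0.011 0; 100 3.2 1 -3.5 0 -0.011 0; 100 3.2 1 -3.5 0 -0.011 0; 100 3.2 1 -3.6 0 -0.011 0; 100 3.1 1 -3.6 0 -0.011 0' 50
python3 - <<'E'
from h import *
s=get_state(); print(s["joint_pos"])
plan([.4722,.0501,.013],down(-13.5),100)
E
```

```text
time: 1.65
tcp_pos: [0.4803, 0.0364, 0.1133]
ee_rot: [0.703, -0.079, 0.079, -0.702]
ft_force: [0.3, 0.1, -0.1]
gripper_width: 0.0854
[-1.96436053e-01 -2.50454595e-01 -4.70197215e-01  1.35029105e+00
 -6.79304987e-04  2.72967598e-02]
100 -0.37 3.34 0.39 0.0 0.004 0.0; 100 -0.37 3.34 0.39 0.0 0.004 0.0; 100 -0.37 3.34 0.38 0.0 0.004 0.0;  n= 3
```

```bash
python3 -m crank '100 -1.1 0 1.2 0 0.01 0; 100 0 0 0 0 0 0'
python3 - <<'E'
from h import *
s=get_state(); print(s["joint_pos"])
plan([.4722,.0501,.013],down(-13.5),100)
cm=cam("wrist"); im,d=read_camera("wrist"); P=cloud(cm,d)
m=(P[...,2]>.022)&(P[...,2]<.038)&(np.hypot(P[...,0]-.472,P[...,1]-.05)<.08)
print(cv2.minAreaRect(P[m][:,:2].astype(np.float32)*1000),m.sum(),np.median(P[m][:,2]))
save("w1.png",im)
E
```

```text
time: 1.9
tcp_pos: [0.4721, 0.0481, 0.1119]
ee_rot: [0.702, -0.085, 0.084, -0.702]
ft_force: [0.4, -0.3, -0.0]
gripper_width: 0.0852
[-1.74371689e-01 -2.70189446e-01 -4.89331577e-01  1.35315606e+00
 -9.88584324e-04  6.46522506e-02]
100 -0.01 4.95 0.1 0.001 -0.002 -0.001; 100 -0.01 4.95 0.1 0.001 -0.002 -0.001;  n= 2
((470.6535339355469, 48.971656799316406), (64.30156707763672, 112.33782958984375), 76.70913696289062) 10993 0.029944133977911458
```

View pics/w1.png

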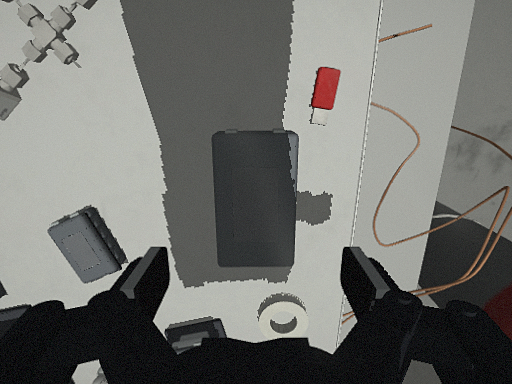

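The wrist picture shows the large case at (255,198), free between the open fingers. Three measurements agree within 2 mm, so I'll descend.

```bash
python3 -m crank '100 0 4 0.1 0 0 0; 100 0 4 0.1 0 0 0; 100 0 1.6 0 0 0 0; 100 0 0.3 0 0 0 0; 100 0 0 0 0 0 0'
python3 - <<'E'
from h import *
plan([.4716,.0498,.013],down(-13.4),100)
E
```

```text
time: 2.58
tcp_pos: [0.475, 0.0521, 0.0143]
ee_rot: [0.703, -0.08, 0.084, -0.702]
ft_force: [-1.3, 0.1, -0.6]
gripper_width: 0.0851
100 -0.28 0.13 -0.3 0.001 0.002 0.006;  n= 1
```

```bash
python3 -m crank '100 -0.3 0.1 -0.2 0 0 0; 0 0 0 0 0 0 0; 0 0 0 0 0 0 0; 0 0 0 0 0 0 0; 0 0 0 0 0 0 0; 0 0 0 0 0 0 0' 50
python3 - <<'E'
from h import *
R,p=tool(); print(get_state()["ft_force"],R.round(3))
plan([p[0],p[1],.15],down(-13.4),0)
E
```

```text
time: 3.32
tcp_pos: [0.4734, 0.0503, 0.0161]
ee_rot: [0.703, -0.078, 0.085, -0.702]
ft_force: [0.3, 0.9, -0.4]
gripper_width: 0.0625
[ 0.31850843  0.8850118  -0.40705748] [[ 0.973  0.009  0.23 ]
 [-0.23  -0.003  0.973]
 [ 0.01  -1.    -0.001]]
0 0.04 -4.46 0.0 0.0 0.001 0.003; 0 0.03 -4.46 0.0 0.0 0.001 0.003; 0 0.01 -4.46 0.0 0.0 0.001 0.003;  n= 3
```

```bash
python3 -m crank '0 0 -2 0 0 0 0; 0 0 -4 0 0 0 0; 0 0 -4 0 0 0 0; 0 0 -3.4 0 0 0 0; 0 0 0 0 0 0 0'
python3 - <<'E'
from h import *
print(get_state()["ft_force"],get_state()["joint_pos"])
plan([.607,-.2495,.15],down(-.7),0)
E
```

```text
time: 3.95
tcp_pos: [0.4707, 0.0511, 0.1523]
ee_rot: [0.703, -0.08, 0.084, -0.702]
ft_force: [0.7, -0.1, -3.2]
gripper_width: 0.0629
[ 0.66778099 -0.13246663 -3.17491308] [-1.68317638e-01 -2.96755591e-01 -4.37946891e-01  1.42353662e+00
 -1.39147222e-03  6.37850121e-02]
0 2.88 0.05 -3.73 0.0 -0.031 0.001; 0 2.76 0.05 -3.82 0.0 -0.031 0.001; 0 2.64 0.05 -3.9 0.0 -0.031 0.001; 0 2.52 0.04 -3.99 0.0 -0.031 0.001; 0 2.39 0.04 -4.06 0.0 -0.031 0.001; 0 2.26 0.04 -4.14 0.0 -0.031 0.001; 0 2.13 0.03 -4.2 0.0 -0.031 0.001;  n= 7
```

```bash
python3 -m crank '0 2.9 0 -3.7 0 -0.031 0; 0 2.8 0 -3.8 0 -0.031 0; 0 2.6 0 -3.9 0 -0.031 0; 0 2.5 0 -4 0 -0.031 0; 0 2.4 0 -4 0 -0.031 0; 0 2.2 0 -4 0 -0.031 0; 0 1.5 0 -3.2 0 -0.031 0; 0 0 0 0 0 0 0'
python3 - <<'E'
from h import *
print(get_state()["ft_force"],get_state()["joint_pos"])
plan([.607,-.2495,.072],down(-.7),0)
E
```

```text
time: 4.95
tcp_pos: [0.6008, -0.2431, 0.1382]
ee_rot: [-0.705, 0.004, 0.0, 0.709]
ft_force: [-0.3, 0.2, -1.8]
gripper_width: 0.0627
[-0.28009177  0.20550849 -1.79711633] [-5.86216345e-01  2.65888827e-01  9.38778409e-02  1.40742895e+00
  7.49707157e-04 -5.80379886e-01]
0 0.34 3.3 -0.33 -0.003 0.003 -0.003; 0 0.33 3.31 -0.32 -0.003 0.003 -0.003;  n= 2
```

```bash
python3 -m crank '0 0.4 3 -0.4 -0.003 0.003 -0.003; 0 0.3 2.7 -0.3 -0.003 0.003 -0.003; 0 0 0 0 0 0 0'
python3 - <<'E'
from h import *
R,p=tool(); print(R.round(3))
plan([.607,-.2495,.072],down(-.7),0)
f=[]
for n in ("top","scene"):
    cm=cam(n); im,d=read_camera(n); P=cloud(cm,d)
    m=(P[...,2]>.076)&(P[...,2]<.096)&(abs(P[...,0]-.606)<.062)&(abs(P[...,1]+.25)<.036)
    q=P[m]; A=np.c_[q[:,:2]-[.606,-.25],np.ones(len(q))]; print(n,len(q),np.linalg.lstsq(A,q[:,2],rcond=None)[0], q.min(0),q.max(0))
E
```

```text
time: 5.32
tcp_pos: [0.6054, -0.2476, 0.0755]
ee_rot: [-0.706, 0.006, -0.002, 0.708]
ft_force: [-0.7, -0.0, -1.5]
gripper_width: 0.0628
[[ 1.    -0.006  0.012]
 [-0.012  0.003  1.   ]
 [-0.006 -1.     0.003]]
0 0.16 0.35 -0.19 -0.003 0.0 -0.006;  n= 1Traceback (most recent call last):
  File "<stdin>", line 8, in <module>
    return umr_minimum(a, axis, None, out, keepdims, initial, where)
ValueError: zero-size array to reduction operation minimum which has no identity
```

```bash
python3 -m crank '0 0.2 0.4 -0.2 -0.003 0 -0.006; 0 0 0.3 0 0 0 0; 0 0 0 0 0 0 0'; python3 -m crank '0 0 0.2 0 0 0 0; 0 0 0 0 0 0 0'
```

```text
time: 5.75
tcp_pos: [0.6092, -0.2499, 0.0726]
ee_rot: [0.708, -0.002, 0.006, -0.706]
ft_force: [0.4, -0.1, -2.0]
gripper_width: 0.0629
time: 6.0
tcp_pos: [0.6096, -0.2502, 0.0713]
ee_rot: [0.708, -0.002, 0.006, -0.706]
ft_force: [-0.7, 0.3, -2.2]
gripper_width: 0.0628
```

```bash
python3 -m crank '0 -0.2 0.3 0 0 0 0; 0 0 0.3 0 0 0 0; 0 0 0 0 0 0 0';python3 -m crank '0 0 0.2 0 0 0 0; 0 0 0 0 0 0 0'; python3 -c "
from h import *
print(tool()[0].round(4))"
```

```text
time: 6.38
tcp_pos: [0.6076, -0.2503, 0.0663]
ee_rot: [0.708, -0.002, 0.006, -0.706]
ft_force: [0.7, 0.3, -1.2]
gripper_width: 0.0631
time: 6.62
tcp_pos: [0.6078, -0.2505, 0.0665]
ee_rot: [0.709, -0.001, 0.007, -0.706]
ft_force: [0.7, -0.0, -2.5]
gripper_width: 0.0629
[[ 0.9999  0.0078  0.0113]
 [-0.0113 -0.0045  0.9999]
 [ 0.0079 -1.     -0.0044]]
```

```bash
python3 -m crank '0 0 0.3 0 0 0 0; 0 0 0 0 0 0 0'; python3 -m crank '0 0 0.3 0 0 0 0'
```

```text
time: 6.88
tcp_pos: [0.6082, -0.2508, 0.0666]
ee_rot: [0.709, -0.001, 0.007, -0.705]
ft_force: [0.9, 0.0, -2.5]
gripper_width: 0.063
time: 7.0
tcp_pos: [0.6084, -0.2509, 0.0661]
ee_rot: [0.709, -0.0, 0.008, -0.705]
ft_force: [-16.3, 6.5, 36.4]
gripper_width: 0.0634
```

Contact is confirmed (36 N upward at the expected height). I'll release.

```bash
python3 -m crank '0 0 0 0 0 0 0; 100 0 0 0 0 0 0; 100 0 0 0 0 0 0; 100 0 0 0 0 0 0'; python3 -m crank '100 0 -3 0 0 0 0; 100 0 -5 0 0 0 0; 100 0 -5 0 0 0 0; 100 -3 -2 4 0 0 0;100 -3 0 5 0 0 0;100 -3 0 5 0 0 0; 100 0 0 2 0 0 0; 100 0 0 0 0 0 0'
cat > st.py <<'E'
from h import *
np.set_printoptions(precision=4,suppress=True)
def look(zt,c=(.606,-.25),r=.075,tol=.008,names=("top","scene")):
    for n in names:
        cm=cam(n); im,d=read_camera(n); P=cloud(cm,d)
        m=(abs(P[...,2]-zt)<tol)&(np.hypot(P[...,0]-c[0],P[...,1]-c[1])<r)
        q=P[m]; 
        if len(q)<20: print(n,"few",len(q)); continue
        A=np.c_[q[:,:2]-c,np.ones(len(q))]; k=np.linalg.lstsq(A,q[:,2],rcond=None)[0]
        print(n,len(q),cv2.minAreaRect(q[:,:2].astype(np.float32)*1000),"z,slopes",k)
E
python3 -c "
from st import *
look(.08); look(.05,names=('top',))"
```

```text
time: 7.5
tcp_pos: [0.6084, -0.251, 0.0652]
ee_rot: [0.709, -0.0, 0.008, -0.705]
ft_force: [0.1, 0.1, -0.3]
gripper_width: 0.0852
time: 8.5
tcp_pos: [0.5162, -0.0853, 0.2159]
ee_rot: [0.709, -0.001, 0.008, -0.706]
ft_force: [0.1, -0.5, -0.5]
gripper_width: 0.0855
top 827 ((609.3787841796875, -249.73193359375), (64.21883392333984, 112.50208282470703), 89.71007537841797) z,slopes [ 0.0005 -0.0024  0.0794]
scene 548 ((607.697265625, -248.48321533203125), (65.60963439941406, 112.82064819335938), 89.07242584228516) z,slopes [ 0.0099 -0.03    0.0792]
top 484 ((606.8531494140625, -248.90914916992188), (136.4976043701172, 89.38280487060547), 0.40602728724479675) z,slopes [ 0.0016 -0.0039  0.0494]
```

Large case is flat on the deck, about 2 mm off centre, yaw under 1°. Now the medium case's face.

```bash
cat > med.py <<'E'
from st import *
def med(names,saved=False):
    n0=np.r_[-np.sin(np.radians(40)),0,np.cos(np.radians(40))]; u=np.r_[np.cos(np.radians(40)),0,np.sin(np.radians(40))]
    for n in names:
        cm=cam(n)
        if saved: f=np.load(n+"0.npz"); d=f["d"]
        else: im,d=read_camera(n); save("m_"+n+".png",im)
        P=cloud(cm,d); m=(np.hypot(P[...,0]-.625,P[...,1]+.044)<.075)&(P[...,2]>.02)&(abs((P-[.618,-.044,.067])@n0)<.012)&(abs(P[...,1]+.044)<.035)
        q=P[m]; h=np.median(q@n0); q=q[abs(q@n0-h)<.004]; h=np.median(q@n0)
        c=q.mean(0); nn=np.linalg.svd(q-c)[2][2]
        (ca,cb),wh,a=cv2.minAreaRect((np.c_[q@u,q[:,1]]*1000).astype(np.float32))
        print(n,len(q),"n",nn*np.sign(nn[2]),"rect",(ca,cb),wh,a,"facecentre",u*ca/1000+n0*h+[0,cb/1000,0],"centre",u*ca/1000+n0*(h-.013)+[0,cb/1000,0])
E
python3 - <<'E'
from med import *
med(("top","scene"),True)
print(get_state()["joint_pos"])
E
```

```text
top 386 n [-0.6441 -0.0024  0.7649] rect (515.8439331054688, -44.20283889770508) (48.105751037597656, 86.15336608886719) 89.00557708740234 facecentre [ 0.6173 -0.0442  0.0669] centre [ 0.6256 -0.0442  0.0569]
scene 580 n [-0.6447  0.0036  0.7645] rect (514.3287353515625, -44.59844970703125) (85.69452667236328, 51.2509651184082) 0.7695938944816589 facecentre [ 0.6162 -0.0446  0.0658] centre [ 0.6245 -0.0446  0.0559]
[-0.4166 -0.1449 -0.1917  1.5144 -0.0007 -0.4018]
```

Run:
```python
from h import *
plan([.5656,-.0444,.1277],down(0,40),85)
```

```text
85 0.96 1.76 0.88 0.002 -0.003 -0.138; 85 0.71 1.88 0.87 0.002 -0.003 -0.138; 85 0.44 1.96 0.86 0.002 -0.003 -0.138; 85 0.17 2.0 0.86 0.002 -0.003 -0.138; 85 -0.1 2.01 0.86 0.002 -0.003 -0.138;  n= 5
```

```bash
python3 -m crank '85 1 1.8 0.9 0 -0.003 -0.138; 85 0.7 1.9 0.9 0 -0.003 -0.138; 85 0.4 2 0.9 0 -0.003 -0.138; 85 0.2 2 0.9 0 -0.003 -0.138; 85 -0.1 2 0.8 0 -0.003 -0.138; 85 0 0 0 0 0 0; 85 0 0 0 0 0 0'
python3 - <<'E'
from med import *
med(("wrist",))
print(get_state()["joint_pos"])
plan([.5656,-.0444,.1277],down(0,40),85)
E
```

```text
time: 9.52
tcp_pos: [0.596, -0.0559, 0.1003]
ee_rot: [0.667, 0.251, 0.253, -0.655]
ft_force: [0.3, 0.2, -0.9]
gripper_width: 0.0725
wrist 9837 n [-0.6453 -0.0044  0.7639] rect (512.8148193359375, -45.390174865722656) (86.45352935791016, 50.1565055847168) 0.05468754470348358 facecentre [ 0.6139 -0.0454  0.0661] centre [ 0.6223 -0.0454  0.0562]
[-0.4547 -0.8387 -1.0907  0.6357  0.2812 -0.3507]
85 -0.49 -4.07 1.09 0.017 0.003 0.032;  n= 1
```

View pics/m_wrist.png

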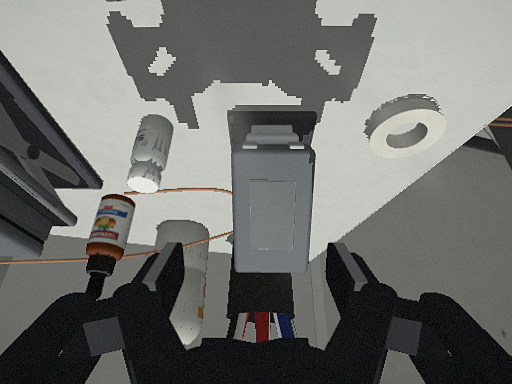

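The wrist view shows the medium case face at (270,205), fingers either side, vial clear at left. Joints 2 and 3 are near their limits here. Moving outward takes them off, so I'll plan to the point 3 cm off the face first.

Run:
```python
from h import *
a=np.r_[.643,0,-.766]; f=np.r_[.6158,-.0447,.0663]
s=plan(f-.03*a,down(0,39.5),85)
plan(f+.015*a,down(0,40),85,start=(s[0],s[1]))
```

```text
85 -0.75 0.86 1.15 0.017 0.003 0.04;  n= 1
85 0.04 4.5 0.0 0.0 0.0 -0.009;  n= 1
```

```bash
python3 -m crank '85 -0.4 0.5 0.6 0.017 0.003 0.02; 85 -0.3 0.4 0.5 0 0 0.01; 85 0 0 0 0 0 0'
python3 - <<'E'
from h import *
print(get_state()["joint_pos"])
a=np.r_[.643,0,-.766]; f=np.r_[.6158,-.0447,.0663]
plan(f-.03*a,down(0,40),85,1); plan(f+.015*a,down(0,40),85)
E
```

```text
time: 9.95
tcp_pos: [0.5945, -0.0449, 0.0856]
ee_rot: [-0.665, -0.239, -0.24, 0.666]
ft_force: [-0.3, 0.1, -0.5]
gripper_width: 0.0724
[-0.43322971 -0.77737751 -1.06513154  0.63880699  0.27166609 -0.33959428]
85 0.39 -0.15 0.02 -0.001 -0.003 -0.007;  n= 1
85 0.42 4.35 0.02 -0.001 -0.003 -0.007;  n= 1
```

Joints are now moving off their limits. Advance to the grasp and close.

```bash
python3 -m crank '85 0.3 1.5 0 0 0 0; 85 0.1 1.5 0 0 0 0; 85 0 1 0 0 0 0; 85 0 0 0 0 0 0'
python3 - <<'E'
from h import *
print(get_state()["joint_pos"])
a=np.r_[.643,0,-.766]; f=np.r_[.6158,-.0447,.0663]
plan(f+.015*a,down(0,40),85)
E
```

```text
time: 10.45
tcp_pos: [0.6229, -0.0447, 0.0559]
ee_rot: [-0.665, -0.238, -0.24, 0.666]
ft_force: [-0.2, -0.3, 0.2]
gripper_width: 0.0727
[-0.40341332 -0.59033695 -1.00896834  0.50299242  0.25273276 -0.31555251]
85 0.13 0.25 0.0 0.0 -0.002 -0.008;  n= 1
```

```bash
python3 -m crank '85 0.1 0.3 0 0 0 0; 0 0 0 0 0 0 0; 0 0 0 0 0 0 0; 0 0 0 0 0 0 0; 0 0 0 0 0 0 0; 0 0 0 0 0 0 0; 0 0 0 0 0 0 0' 50
python3 - <<'E'
from h import *
R,p=tool()
a=np.r_[.643,0,-.766]; f=np.r_[.6158,-.0447,.0663]
print("TCP rel case centre in tool axes (mm)",(R.T@(p-(f+.013*a))*1000).round(1), "tilt",np.degrees(np.arctan2(R[0,1],-R[2,1])))
plan(p+[.0,0,.10],R,0)
E
```

```text
time: 11.32
tcp_pos: [0.6252, -0.0449, 0.0553]
ee_rot: [-0.665, -0.238, -0.24, 0.665]
ft_force: [1.6, -0.6, -1.5]
gripper_width: 0.049
TCP rel case centre in tool axes (mm) [ 0.2  1.5 -0.2] tilt 39.558854784543705
0 3.18 -3.85 0.0 0.0 0.0 0.0; 0 3.18 -3.85 0.0 0.0 0.0 0.0;  n= 2
```

```bash
python3 -m crank '0 0.6 -0.7 0 0 0 0; 0 1.2 -1.4 0 0 0 0; 0 1.2 -1.4 0 0 0 0; 0 0 0 0 0 0 0'
python3 - <<'E'
from h import *
print(get_state()["joint_pos"])
R,p=tool(); print("tilt",np.degrees(np.arctan2(R[0,1],-R[2,1])))
s=plan([.61,-.07,.15],down(0,0),0)
s=plan([.6085,-.2495,.15],down(-.7,0),0,start=s)
E
```

```text
time: 11.82
tcp_pos: [0.6257, -0.0448, 0.1035]
ee_rot: [-0.665, -0.238, -0.24, 0.666]
ft_force: [0.5, 0.4, -1.3]
gripper_width: 0.049
[-0.40053517 -0.6397164  -0.95033098  0.61072805  0.25022658 -0.3132265 ]
tilt 39.50121402683268
0 0.35 -0.92 -0.5 0.0 -0.001 0.138; 0 0.22 -0.96 -0.5 0.0 -0.001 0.138; 0 0.09 -0.98 -0.5 0.0 -0.001 0.138; 0 -0.05 -0.98 -0.5 0.0 -0.001 0.138; 0 -0.18 -0.96 -0.5 0.0 -0.001 0.138;  n= 5
0 -0.04 0.0 -4.49 0.0 0.003 0.0; 0 -0.02 0.0 -4.49 0.0 0.003 0.0; 0 -0.01 0.0 -4.49 0.0 0.003 0.0; 0 0.0 0.0 -4.49 0.0 0.003 0.0;  n= 4
```

```bash
python3 -m crank '0 0.5 -1.5 0 0 0 0.138; 0 0.2 -1.2 0 0 0 0.138; 0 0.1 -1 -0.5 0 0 0.138; 0 0 -1 -0.5 0 0 0.138; 0 -0.2 -1 -0.5 0 0 0.138; 0 0 0 0 0 0 0'
python3 - <<'E'
from h import *
print(get_state()["joint_pos"])
R,p=tool(); print("tilt",np.degrees(np.arctan2(R[0,1],-R[2,1])))
s=plan([.6085,-.2493,.16],down(-.6,-.5),0)
E
```

```text
time: 12.58
tcp_pos: [0.6009, -0.0582, 0.1476]
ee_rot: [-0.705, 0.013, 0.012, 0.709]
ft_force: [-0.1, 0.2, -2.8]
gripper_width: 0.0488
[-0.31031568  0.1637571  -0.00493995  1.43722306 -0.00528298 -0.30886274]
tilt -2.0087768586405055
0 0.18 -0.34 -4.77 -0.001 0.002 -0.007; 0 0.2 -0.34 -4.77 -0.001 0.002 -0.007; 0 0.21 -0.33 -4.77 -0.001 0.002 -0.007; 0 0.22 -0.32 -4.77 -0.001 0.002 -0.007;  n= 4
```

```bash
python3 -m crank '0 0.2 -0.6 -3 0 0.002 -0.007; 0 0.2 -0.6 -4.5 0 0.002 -0.007; 0 0.2 -0.3 -4.5 0 0.002 -0.007; 0 0.2 -0.3 -4 0 0.002 -0.007; 0 0.1 0 -2.5 0 0 0; 0 0 0 0 0 0 0'
python3 - <<'E'
from st import *
R,p=tool(); print("tilt",np.degrees(np.arctan2(R[0,1],-R[2,1])), "roll",R[2,2], "yaw",np.degrees(np.arctan2(R[1,0],R[0,0])))
s=plan([.6085,-.2493,.105],down(-.6,-.5),0)
E
```

```text
time: 13.32
tcp_pos: [0.6081, -0.2451, 0.163]
ee_rot: [-0.706, -0.0, -0.005, 0.709]
ft_force: [-1.1, 0.2, -2.2]
gripper_width: 0.0492
tilt 0.4006937276509467 roll 0.004464180776290905 yaw -0.36729053376978343
0 0.0 2.9 -0.22 -0.002 0.002 0.008; 0 0.02 2.9 -0.22 -0.002 0.002 0.008;  n= 2
```

```bash
python3 -m crank '0 0 2.9 -0.2 -0.002 -0.002 0.01; 0 0 2.6 -0.2 -0.002 -0.002 0.01; 0 0 0 0 0 0 0'
python3 - <<'E'
from st import *
R,p=tool(); print("tilt",np.degrees(np.arctan2(R[0,1],-R[2,1])), "roll",R[2,2], "yaw",np.degrees(np.arctan2(R[1,0],R[0,0])))
s=plan([.6085,-.2493,.0925],down(-.6,-.5),0)
im,d=read_camera("scene"); save("s2.png",cv2.resize(im[165:285,200:360],None,fx=4,fy=4,interpolation=2))
E
```

```text
time: 13.7
tcp_pos: [0.6084, -0.2454, 0.1073]
ee_rot: [-0.707, 0.004, 0.004, 0.707]
ft_force: [0.5, 0.7, -1.7]
gripper_width: 0.049
tilt -0.6020784803420803 roll 0.0008068236205692747 yaw 0.008662770524476872
0 0.03 1.48 -0.39 -0.001 0.011 -0.002;  n= 1
```

View pics/s2.png

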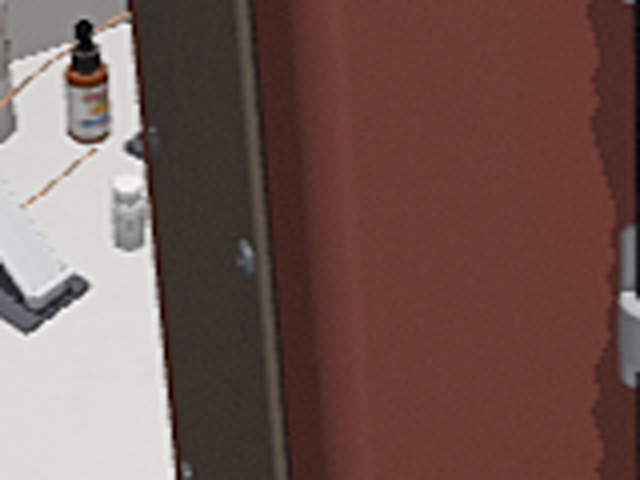

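The arm hides the lift from the scene camera; the empty stand and vial (128,210) are undisturbed. I'll lower by pose and force.

```bash
python3 -m crank '0 0 0.7 -0.4 0 0.01 0; 0 0 0.3 0 0 0 0; 0 0 0 0 0 0 0'; python3 -m crank '0 0 0.3 0 0 0 0; 0 0 0 0 0 0 0'
python3 - <<'E'
from st import *
R,p=tool(); print("tilt",np.degrees(np.arctan2(R[0,1],-R[2,1])), "roll",R[2,2], "yaw",np.degrees(np.arctan2(R[1,0],R[0,0])))
s=plan([.6085,-.2493,.0925],down(-.6,-.5),0)
E
```

```text
time: 14.12
tcp_pos: [0.6103, -0.2497, 0.1015]
ee_rot: [0.708, -0.005, 0.002, -0.706]
ft_force: [-0.2, -0.9, -1.1]
gripper_width: 0.0487
time: 14.38
tcp_pos: [0.6106, -0.2499, 0.0989]
ee_rot: [0.708, -0.005, 0.002, -0.706]
ft_force: [-0.1, -0.1, -1.6]
gripper_width: 0.049
tilt -0.22642896538110716 roll -0.0026397096328920067 yaw -0.5455906807413595
0 -0.21 0.64 0.06 0.003 0.001 0.005;  n= 1
```

```bash
python3 -m crank '0 -0.2 0.4 0 0.003 0 0.005; 0 0 0 0 0 0 0'; python3 -m crank '0 0 0.3 0 0 0 0'; python3 -m crank '0 0 0.3 0 0 0 0'
```

```text
time: 14.62
tcp_pos: [0.6084, -0.2499, 0.0946]
ee_rot: [-0.707, 0.007, -0.0, 0.707]
ft_force: [0.4, 0.8, -2.8]
gripper_width: 0.0488
time: 14.75
tcp_pos: [0.6085, -0.2501, 0.0918]
ee_rot: [-0.707, 0.007, -0.0, 0.707]
ft_force: [0.5, -0.2, -1.8]
gripper_width: 0.049
time: 14.88
tcp_pos: [0.6085, -0.2501, 0.0906]
ee_rot: [0.707, -0.006, 0.0, -0.707]
ft_force: [-12.6, 8.6, 27.3]
gripper_width: 0.0491
```

```bash
python3 -m crank '0 0 0 0 0 0 0'
python3 - <<'E'
from st import *
R,p=tool(); print(p,"tilt",np.degrees(np.arctan2(R[0,1],-R[2,1])), "roll",R[2,2], "yaw",np.degrees(np.arctan2(R[1,0],R[0,0])))
E
```

```text
time: 15.0
tcp_pos: [0.6087, -0.2501, 0.0911]
ee_rot: [0.707, -0.006, 0.0, -0.707]
ft_force: [-1.1, -0.1, -1.8]
gripper_width: 0.0491
[ 0.6087 -0.2501  0.0911] tilt -0.46524344418315317 roll -0.0006841792768271793 yaw -0.5440707955759123
```

Contact is at the expected height. Release, retreat and check.

```bash
python3 -m crank '0 0 0.1 0 0 0 0; 100 0 0 0 0 0 0; 100 0 0 0 0 0 0; 100 0 0 0 0 0 0; 100 0 0 0 0 0 0'; python3 -m crank '100 0 -2 0 0 0 0; 100 0 -5 0 0 0 0; 100 0 -4 0 0 0 0; 100 -3 0 4 0 0 0;100 -4 0 4 0 0 0;100 -4 0 4 0 0.05 0; 100 -2 0 4 0 0.05 0; 100 0 0 0 0 0 0'; python3 -c "
from st import *
look(.106,r=.06); look(.08,names=('top',)); look(.024,c=(.479,-.104),r=.05)
plan([.4795,-.1037,.10],down(9.5),100)"
```

```text
time: 15.62
tcp_pos: [0.6088, -0.2503, 0.0901]
ee_rot: [0.707, -0.006, 0.001, -0.707]
ft_force: [-0.7, 1.1, 0.1]
gripper_width: 0.0858
time: 16.62
tcp_pos: [0.4822, -0.0855, 0.2154]
ee_rot: [0.708, -0.039, 0.042, -0.704]
ft_force: [0.6, -1.5, -0.0]
gripper_width: 0.0853
top 529 ((609.79736328125, -248.65423583984375), (84.78144073486328, 49.27556610107422), 0.7748311758041382) z,slopes [ 0.0023 -0.0042  0.1053]
scene 332 ((608.6698608398438, -247.32090759277344), (87.21745300292969, 50.38163375854492), 0.06095486879348755) z,slopes [ 0.0148 -0.0444  0.1053]
top 289 ((609.3516845703125, -249.39425659179688), (111.73936462402344, 64.1699447631836), 0.0745079442858696) z,slopes [0.0017 0.0056 0.079 ]
top 64 ((462.2101745605469, -110.26478576660156), (23.4144287109375, 29.962005615234375), 9.829938888549805) z,slopes [0.0241 0.0247 0.023 ]
scene 272 ((479.3172302246094, -103.40811157226562), (59.863304138183594, 36.8807487487793), 9.282828330993652) z,slopes [ 0.0351 -0.0321  0.0231]
100 -0.07 3.79 -0.5 0.002 -0.094 0.0; 100 -0.12 3.79 -0.5 0.002 -0.094 0.0; 100 -0.16 3.79 -0.5 0.002 -0.094 0.0;  n= 3
```

```bash
python3 -m crank '100 -0.1 3.8 -0.5 0 -0.094 0; 100 -0.1 3.8 -0.5 0 -0.094 0; 100 -0.2 3.5 -0.5 0 -0.094 0; 100 0 0 0 0 0 0'; python3 -c "
from st import *
look(.024,c=(.479,-.104),r=.05,names=('wrist',))
plan([.479,-.1037,.012],down(9.5),100)"
```

```text
time: 17.38
tcp_pos: [0.4801, -0.1077, 0.0998]
ee_rot: [0.706, 0.06, -0.06, -0.703]
ft_force: [-0.6, -0.7, 1.0]
gripper_width: 0.0852
wrist 3498 ((477.7439880371094, -105.17711639404297), (60.3858642578125, 36.00873947143555), 10.008646011352539) z,slopes [0.0163 0.0036 0.0237]
100 -0.08 4.48 0.27 0.004 0.001 0.001; 100 -0.07 4.49 0.25 0.004 0.001 0.001;  n= 2
```

```bash
python3 -m crank '100 -0.1 3.6 0.2 0.004 0 0; 100 0 3.3 0.1 0.004 0 0; 100 0 1.2 0 0 0 0; 100 0 0 0 0 0 0';  python3 -c "
from st import *
plan([.4787,-.1044,.012],down(9.5),100)"
```

```text
time: 17.92
tcp_pos: [0.4854, -0.1087, 0.0271]
ee_rot: [0.706, 0.06, -0.053, -0.703]
ft_force: [1.1, -0.5, 0.9]
gripper_width: 0.0855
100 -0.61 1.5 0.54 0.005 -0.005 0.01;  n= 1
```

```bash
python3 -m crank '100 -0.6 0.2 0.5 0.005 -0.005 0.01; 100 0 0 0 0 0 0';  python3 -c "
from st import *
plan([.4787,-.1044,.012],down(9.5),100)"
```

```text
time: 18.18
tcp_pos: [0.48, -0.1053, 0.0278]
ee_rot: [0.705, 0.059, -0.058, -0.704]
ft_force: [-0.2, -0.8, 0.6]
gripper_width: 0.0859
100 -0.11 1.58 0.11 0.002 0.0 0.002;  n= 1
```

```bash
python3 -m crank '100 -0.2 1 0.1 0.002 0 0; 100 -0.1 0.5 0 0 0 0; 100 0 0 0 0 0 0';  python3 -c "
from st import *
plan([.4787,-.1044,.012],down(9.5),100)"
```

```text
time: 18.55
tcp_pos: [0.4772, -0.105, 0.0127]
ee_rot: [0.705, 0.059, -0.057, -0.705]
ft_force: [-1.1, 0.3, -0.1]
gripper_width: 0.0853
100 0.16 0.07 0.03 0.0 -0.001 0.003;  n= 1
```

```bash
python3 -m crank '60 0.1 -0.15 0 0 0 0; 60 0 0 0 0 0 0; 60 0 0 0 0 0 0'; python3 -m crank '0 0 0 0 0 0 0; 0 0 0 0 0 0 0; 0 0 0 0 0 0 0; 0 0 0 0 0 0 0; 0 0 0 0 0 0 0' 40; python3 -c "
from st import *
look(.024,c=(.479,-.104),r=.05,names=('wrist',))
R,p=tool();print(R.round(3))"
```

```text
time: 18.92
tcp_pos: [0.4783, -0.1049, 0.0145]
ee_rot: [0.705, 0.059, -0.057, -0.705]
ft_force: [0.0, 0.1, 0.3]
gripper_width: 0.0514
time: 19.55
tcp_pos: [0.4786, -0.105, 0.0148]
ee_rot: [0.705, 0.06, -0.057, -0.704]
ft_force: [-0.3, -0.2, 1.3]
gripper_width: 0.035
wrist 9034 ((477.62109375, -104.64544677734375), (60.43268585205078, 62.488502502441406), 9.568050384521484) z,slopes [0.0194 0.0043 0.0239]
[[ 0.986  0.004 -0.164]
 [ 0.164 -0.     0.986]
 [ 0.003 -1.    -0.001]]
```

```bash
python3 -m crank '0 0 -2 0 0 0 0; 0 0 -4.5 0 0 0 0; 0 0 -5 0 0 0 0; 0 0 -4.5 0 0 0 0; 0 0 0 0 0 0 0'; python3 -c "
from st import *
print(get_state()['ft_force'])
plan([.608,-.249,.17],down(-.6),0)"
```

```text
time: 20.23
tcp_pos: [0.4763, -0.1042, 0.1773]
ee_rot: [-0.704, -0.058, 0.058, 0.705]
ft_force: [0.2, 0.0, -1.8]
gripper_width: 0.0351
[ 0.229   0.0231 -1.7992]
0 2.65 0.18 -4.11 0.0 0.044 0.0; 0 2.83 0.18 -3.99 0.0 0.044 0.0; 0 3.0 0.18 -3.86 0.0 0.044 0.0; 0 3.17 0.18 -3.73 0.0 0.044 0.0;  n= 4
```

```bash
python3 -m crank '0 2.4 0 -3.8 0 0.044 0; 0 2.8 0 -3.9 0 0.044 0; 0 3 0 -3.8 0 0.044 0; 0 3 0 -3.3 0 0.044 0; 0 0 0 0 0 0 0'; python3 -c "
from st import *
plan([.6085,-.249,.133],down(-.6),0)"
```

```text
time: 20.85
tcp_pos: [0.6038, -0.2431, 0.1683]
ee_rot: [-0.705, 0.008, -0.003, 0.709]
ft_force: [-0.5, 0.3, -2.0]
gripper_width: 0.0349
0 0.51 3.52 -0.6 -0.007 -0.005 -0.008;  n= 1
```

```bash
python3 -m crank '0 0.4 1.6 -0.6 -0.007 -0.005 -0.008; 0 0 1.6 0 0 0 0; 0 0 0 0 0 0 0'; python3 -c "
from st import *
plan([.6085,-.249,.127],down(-.6),0)"
```

```text
time: 21.22
tcp_pos: [0.6056, -0.2472, 0.1317]
ee_rot: [-0.706, 0.005, -0.002, 0.708]
ft_force: [-0.6, 0.7, -1.5]
gripper_width: 0.035
0 0.29 0.47 -0.18 -0.003 0.001 -0.004;  n= 1
```

```bash
python3 -m crank '0 0.3 0.3 -0.2 -0.003 0 -0.004; 0 0 0.3 0 0 0 0; 0 0 0 0 0 0 0'; python3 -c "
from st import *
plan([.6085,-.249,.121],down(-.6),0)"
```

```text
time: 21.6
tcp_pos: [0.6089, -0.2488, 0.127]
ee_rot: [0.708, -0.003, 0.004, -0.707]
ft_force: [-0.1, 0.0, -1.2]
gripper_width: 0.0348
0 -0.04 0.6 -0.02 0.001 0.002 0.001;  n= 1
```

```bash
python3 -m crank '0 0 0.4 0 0 0 0; 0 0 0 0 0 0 0'; python3 -m crank '0 0 0.3 0 0 0 0';python3 -m crank '0 0 0.3 0 0 0 0'
```

```text
time: 21.85
tcp_pos: [0.6092, -0.2488, 0.1233]
ee_rot: [0.708, -0.002, 0.004, -0.707]
ft_force: [-1.1, -0.7, -2.0]
gripper_width: 0.0346
time: 21.98
tcp_pos: [0.6094, -0.2491, 0.1207]
ee_rot: [0.708, -0.002, 0.004, -0.706]
ft_force: [-3.5, 0.6, 42.9]
gripper_width: 0.0348
time: 22.1
tcp_pos: [0.6095, -0.2491, 0.1207]
ee_rot: [0.708, -0.002, 0.004, -0.706]
ft_force: [-14.6, 8.4, 31.8]
gripper_width: 0.035
```

Contact at exactly the expected height. Release, retreat left and measure the stack and lever.

```bash
python3 -m crank '0 0 0 0 0 0 0; 80 0 0 0 0 0 0; 80 0 0 0 0 0 0; 80 0 0 0 0 0 0; 80 0 0 0 0 0 0'; python3 -m crank '80 0 -2 0 0 0 0; 80 0 -5 0 0 0 0; 80 -1 -3 0 0 0 0; 0 -4 0 4 0 0 0;0 -4 0 5 0 0 0;0 -4 0 5 0 0 0; 0 -2 0 4 0 0 0; 0 0 0 0 0 0 0'; python3 -c "
from st import *
look(.130,r=.05); look(.106,r=.06,names=('top',)); look(.08,names=('top',))
look(.1,c=(.497,-.221),r=.03,tol=.02)
im,d=read_camera('scene'); save('s3.png',cv2.resize(im[150:270,210:340],None,fx=5,fy=5,interpolation=2))
print(get_state()['joint_pos'],tool()[0].round(3))"
```

```text
time: 22.72
tcp_pos: [0.6098, -0.2494, 0.1211]
ee_rot: [0.708, -0.002, 0.005, -0.706]
ft_force: [-0.1, 1.2, 0.7]
gripper_width: 0.0682
time: 23.72
tcp_pos: [0.4597, -0.0659, 0.2329]
ee_rot: [0.71, 0.001, 0.009, -0.704]
ft_force: [0.1, -0.1, 0.7]
gripper_width: 0.0
top 277 ((611.5964965820312, -248.10302734375), (60.44088363647461, 33.998634338378906), 0.6546244025230408) z,slopes [-0.0005  0.0242  0.1291]
scene few 15
top 256 ((609.635009765625, -248.74313354492188), (84.03112030029297, 49.14136505126953), 0.7364833354949951) z,slopes [ 0.0048 -0.0067  0.1048]
top 286 ((609.819091796875, -249.45782470703125), (63.960670471191406, 112.49215698242188), 89.9854736328125) z,slopes [ 0.0024 -0.0032  0.0791]
top 50 ((498.5855712890625, -221.24899291992188), (20.061180114746094, 20.046566009521484), 28.534791946411133) z,slopes [0.0624 0.2321 0.103 ]
scene 63 ((495.78570556640625, -219.9963836669922), (22.23467445373535, 15.434093475341797), 51.198760986328125) z,slopes [0.1816 0.3053 0.0976]
[-0.4288 -0.3271 -0.3208  1.5643 -0.0018 -0.4149] [[ 1.     0.011  0.014]
 [-0.014 -0.007  1.   ]
 [ 0.011 -1.    -0.007]]
```

View pics/s3.png

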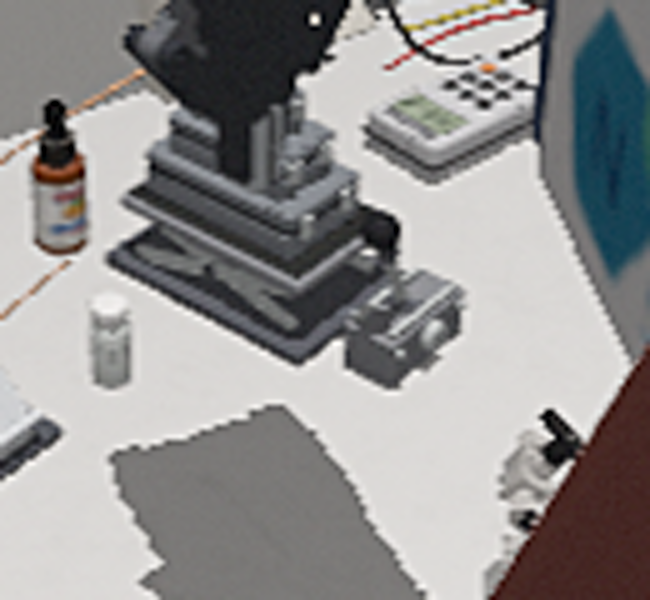

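Stack measures: large (610,-249), medium (610,-249), small (611,-248) mm on the deck centre (606,-249), all level. The picture shows the stack, the lever knob (380,230) on its left notch and the vial standing. Now for the lever.

```bash
python3 -c "
from st import *
s=plan([.498,-.165,.14],down(-.6),0)
plan([.498,-.175,.093],down(-.6),0,start=s)"
```

```text
0 1.26 3.05 -3.17 0.002 -0.001 0.004; 0 1.27 3.04 -3.18 0.002 -0.001 0.004; 0 1.27 3.03 -3.19 0.002 -0.001 0.004;  n= 3
0 0.01 4.7 -1.0 0.0 0.0 0.0;  n= 1
```

```bash
python3 -m crank '0 1.3 3 -3 0.002 0 0.004; 0 1.3 3 -3 0.002 0 0.004; 0 1.2 3 -3 0.002 0 0.004; 0 0 2.4 -0.5 0 0 0; 0 0 2 0 0 0 0; 0 0 0 0 0 0 0'; python3 -c "
from st import *
plan([.498,-.185,.093],down(-.6),0)"
```

```text
time: 24.82
tcp_pos: [0.4992, -0.1713, 0.0919]
ee_rot: [-0.707, 0.008, -0.005, 0.708]
ft_force: [0.1, 0.4, 0.3]
gripper_width: -0.0002
0 -0.1 -0.12 -1.37 -0.001 -0.008 -0.004;  n= 1
```

```bash
python3 -m crank '0 -0.1 0 -1.5 0 -0.008 0; 0 0 0 -1.5 0 0 0; 0 0 0 -1.5 0 0 0; 0 0 0 -1.5 0 0 0'
```

```text
time: 25.32
tcp_pos: [0.4999, -0.2322, 0.0972]
ee_rot: [-0.705, 0.001, -0.003, 0.709]
ft_force: [0.6, -0.3, 1.0]
gripper_width: -0.0002
```

```bash
python3 -m crank '0 0 0 -1 0 0 0; 0 0 0 0 0 0 0'; python3 -m crank '0 0 0 2 0 0 0; 0 0 -3 3 0 0 0; 0 0 -5 4 0 0 0; 0 0 -4 5 0 0 0; 0 -2 0 5 0 0 0; 0 -2 0 5 0 0 0; 0 0 0 5 0 0 0; 0 0 0 0 0 0 0'; python3 -c "
from st import *
look(.130,r=.05); look(.106,r=.06); look(.08)
look(.1,c=(.497,-.265),r=.05,tol=.02)
im,d=read_camera('scene'); save('s4.png',cv2.resize(im[150:270,170:340],None,fx=4,fy=4,interpolation=2))"
```

```text
time: 25.58
tcp_pos: [0.5002, -0.2455, 0.0985]
ee_rot: [-0.706, 0.001, -0.005, 0.709]
ft_force: [-0.1, 0.5, -0.4]
gripper_width: 0.0001
time: 26.58
tcp_pos: [0.4571, 0.0581, 0.2209]
ee_rot: [-0.704, -0.0, -0.003, 0.71]
ft_force: [-0.5, -1.1, -0.3]
gripper_width: -0.0002
top 275 ((611.7966918945312, -248.14871215820312), (60.74198532104492, 34.120819091796875), 0.5701137781143188) z,slopes [-0.0066  0.0198  0.1291]
scene 181 ((610.6343994140625, -247.179931640625), (36.824913024902344, 59.481590270996094), 89.9937973022461) z,slopes [ 0.0419 -0.0653  0.1291]
top 254 ((608.7393798828125, -248.64407348632812), (86.1794204711914, 48.86415100097656), 0.5840815305709839) z,slopes [ 0.0023 -0.0095  0.1049]
scene 219 ((608.00732421875, -247.51202392578125), (85.65061950683594, 51.54975509643555), 2.814197301864624) z,slopes [ 0.0352 -0.0493  0.1063]
top 286 ((609.2731323242188, -249.5076446533203), (112.0353012084961, 64.15876007080078), 0.18796922266483307) z,slopes [-0.0031 -0.01    0.0789]
scene 273 ((608.8267822265625, -247.3632354736328), (111.37519836425781, 64.27307891845703), 0.6209658980369568) z,slopes [ 0.0118 -0.0186  0.0801]
top 52 ((497.7225646972656, -274.73223876953125), (16.96706771850586, 21.556692123413086), 2.131598949432373) z,slopes [ 0.0843 -0.7181  0.0939]
scene 66 ((496.2841491699219, -273.08966064453125), (19.537010192871094, 16.612403869628906), 54.07777786254883) z,slopes [ 0.111  -0.8638  0.0918]
```

View pics/s4.png

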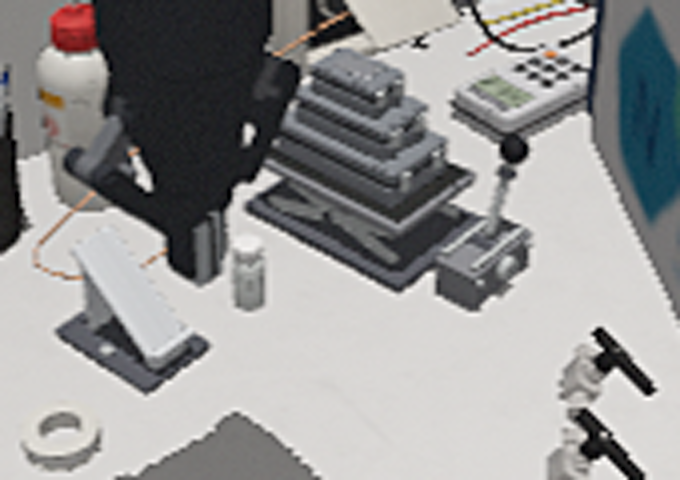

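The three cases are stacked square on the deck and the knob (513,150) leans right at y = -0.274, where the float notch should put it (-0.275). The bystanders are in place and the robot is clear, so I'll hand the job in.

```bash
python3 -m crank '0 0 0 0 0 0 0; 0 0 0 0 0 0 0; 0 0 0 0 0 0 0'; python3 -c "
from h import *
print(close_job())"
```

```text
time: 27.4
tcp_pos: [0.4585, 0.0527, 0.2205]
ee_rot: [-0.705, 0.003, -0.006, 0.71]
ft_force: [-0.0, -0.1, 0.1]
gripper_width: -0.0
the job is handed in; nothing more can be done
None
```

The three cases are stacked on the lift deck, largest at the bottom, and the lever is in the float notch. I handed the job in at about 27 s on the robot's clock; the system reports no verdict.

**What I did:** I lowered each case until the wrist sensor felt it touch (27–43 N), then let go. The medium case was gripped square to its 40° slope and levelled in the air before placing. I pushed the lever with the closed fingers.

**Last checks (top and scene cameras):**
- **Large case:** about 3 mm along x and 1 mm or less across from the deck centre.
- **Medium on large:** within about 1 mm each way.
- **Small on medium:** about 3 mm along and 0.5 mm across.
- **Heights and squareness:** top faces at about 79, 105 and 129 mm, within about 1 mm of the expected 80, 106 and 130. The top camera has all three square to within about 1°.
- **Lever:** knob at y = -0.274 m against -0.275 expected in the notch, so it snapped over and stayed after I let go.
- **Bystanders:** those in the last picture look undisturbed. I judged this by eye and did not measure them; the memory stick and pen pot were mostly or wholly out of that crop.

**Disagreements:**
- The scene camera put the medium case at 2.8° of yaw and showed apparent slopes of up to about 0.065 in the top faces, just over the 0.06 limit. I put that down to sparse views with edge pixels, since the top camera gave about 0.6° and slopes of 0.02 or less.
- The two cameras differ by 1–2 mm throughout.
- Joints 2 and 3 came within about 0.01 rad of their limits when I approached the stand. They did not read past them.

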